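# Switch the fume extraction to the nozzle at the job

### The arm

A 7-joint arm with a two-finger parallel gripper is mounted at the origin on the work surface. World frame = base frame: x ahead of the robot, y to its left, z up, the work surface at z = 0. Lengths are in m, angles in rad, forces in N, time in s.
With the tool pointing down it reaches from about 0.4 to 0.9 m from the base axis. Payload 5.6 kg.
Tool frame: the origin (TCP) lies at the very end of the fingers, on their centre line; the grasp point (between the pads) lies 19 mm behind it; z points along the fingers, y is the line along which they close (so a half turn about z gives the same grasp; the last joint's range is limited). The gripper opens to 92 mm and grips with 3 to 60 N. Pads are 20 mm wide; open, the fingers measure 128 mm over their backs; the gripper's body (75 mm by 189 mm) begins 69 mm behind the grasp point.
Start: joints at [1.105, 0.468, -0.012, 1.603, 0.006, 1.071, -0.056], TCP at [0.267, -0.593, 0.188] pointing down, gripper open.
Joint ranges: [-2.53, 2.53], [-0.31, 2.02], [-1.57, 1.55], [0.28, 2.44], [-1.29, 4.43], [0.15, 1.84], [-2.92, 2.92]. Speed limits (rad/s): [2.57, 2.57, 3.14, 3.14, 3.14, 3.14, 3.14].

### API

Orientations are given as a rotation vector (axis times angle).
In Python, from cell import status, viewer, finish_job gives the robot as it stands.
- The arm moves only by the tool carry_out, never from a script. Its argument "motion" is a list of rows, each a list of 3 entries, a list of its own where there are three numbers: the turn, a rotation vector about the tool's x, y, z in rad, then the shift along the tool's x, y, z in m, then the finger opening in m, from 0 to 0.0919. A call has 1 to 20 rows; each row shifts and turns the commanded pose from where the row before left it, along the tool's axes as they then stand; what a row does not reach is not made up. A row lasts 1/8 s, in which the tool goes at most 62.5 mm and 10.7 degrees, less where a joint would pass 70% of its speed; a pose out of reach is approached as far as the arm can. A call is refused whole if a number of a shift passes 0.0625 or a number of a turn 0.188, either way. A call with a gripper value outside its range is refused whole. The fingers move at their own pace and stop on an object; "squeeze" is the grip in N (left out, the last holds). Time passes only in rows, so rows that do not move let the fingers close. It gives the time, the measured TCP pose, the force, the opening and the grip force at its end, in the units of the state.
- status.get_state(): the state, without advancing time (a new reading comes with each control period).
- viewer.get_image(name): name is "side" or "top"; returns the picture (384x512x3 uint8, blue, green, red); there is no depth.
- viewer.get_calibration(name): a dict with "fx", "fy", "cx", "cy" (pixels), "camera_from_world" (4x4, takes a point from world to camera coordinates). Camera axes: x right, y up, looking along -z (the intrinsics and any distortion apply to the point x, -y, -z); pixel columns grow to the right and rows downward; lengths in m; the calibration is good to about 2 mm. A picture is of the moment at which its call begins. get_calibration takes no time and is no camera call.
- finish_job(): hands the job in; it is judged then, once.
The state is a dict: "clock": time; "q": joint angles; "joint_vel": joint speeds; "tau": joint torques, N m; "eef_pos": TCP position; "orientation": TCP orientation; "contact_force": force on the tool from outside, world axes, zero at the start; "moment": the same for the moment, N m; "width": finger opening in m; "grip_force": force on a finger pad.
Only numpy, scipy, OpenCV 4.12 (cv2) and the standard library are available. Lean on these libraries where they do the work, as an engineer would, in place of code of your own. Each camera call takes 0.05 s, during which the arm holds its last target. There are 200 camera calls.

### The job

Move the fume extraction to the nozzle that has the welded bracket standing in front of its mouth: hook a fingertip behind the bent lip of that nozzle's shut slide gate and draw the gate all the way out to its stop, and only then push the other nozzle's gate fully home, so that the fan always has an open duct. Do not pinch or grip the gates, and leave the bracket, magnet, tube offcut and hammer where they are.

Things in the scene. Friction and masses are not known exactly. Their poses are not given: they have to be found in the camera images.
- work_duct: Fixed 80 mm extraction duct with the bracket in front of its mouth; its gate starts shut or nearly so. Origin on the bench under the middle of the gate housing; x along the duct to the mouth, y the way the gate draws out, z up. Housing: upright box 20 mm in x, y -60 to +60 mm, top 135 mm high. Duct top 115 mm; funnel mouth, 136 mm wide, at x +130 mm; elbow into the bench at x -155 mm.
- work_gate (a joint): How far this duct's slide gate is drawn out, along +y of work_duct: 0 = shut (home), 0.085 m = out at its stop. About 4 N of sliding friction; it stays where it is left. The gate is an upright steel sheet in the plane x = 0 of work_duct, 3 mm thick, from 25 to 125 mm above the bench; its outer end is bent into a lip.
- work_lip_inner (a point): Inner face of this gate's lip, turned to the housing: hook here. Origin mid-face, 75 mm above the bench; axes as work_duct. The lip, bent to -x, is an upright plate 40 mm in x, 100 mm high (top at 125 mm), 5 mm thick in y. Gap to the housing with the gate shut: 50 mm in y, open above and to -x, closed on +x by the sheet, 17 mm from the origin.
- work_lip_outer (a point): Outer face of the same lip, turned away from the housing (+y), 34 mm in x by 92 mm high; origin mid-face, 5 mm farther in +y than the inner face's origin; axes as work_duct.
- idle_duct: The other fixed duct, of the same size and shape, with no bracket before its mouth; its gate starts about half to nearly fully out. Origin and axes as for work_duct.
- idle_gate (a joint): How far the other nozzle's gate is drawn out: 0 = shut, home; 0.085 m = fully out. Along +y of idle_duct, otherwise as work_gate.
- idle_lip_inner (a point): Inner face of the other gate's lip, as work_lip_inner.
- idle_lip_outer (a point): Outer face of the other gate's lip, as work_lip_outer: push here, towards -y of idle_duct, to shut it.
- bracket: Loose welded steel bracket, base plate 90 x 80 x 8 mm with an upright plate 78 mm high and a small gusset, standing in front of the mouth of the work nozzle; origin under its middle. Leave alone.
- magnet: Loose triangular welding magnet, about 83 mm a side, 18 mm thick, lying flat beside the work nozzle's duct on the +y side; origin under its middle. Leave alone.
- tube_offcut: Loose offcut of 40 x 40 mm square steel tube, 60 mm long, lying beside the other nozzle's duct on its +y side; origin under its middle. Leave alone.
- hammer: Loose hammer 180 mm long lying on the bench beyond the nozzles, between their mouths, head away from the robot; origin under its middle. Leave alone.

How it is judged:
By the outcome, as a careful person would: the job done as asked, in the order asked, and still so for the second after the job is handed in, with the robot touching nothing.
It also fails if it takes over 53 s, if anything falls off the work surface, if the arm or the gripper's body presses on something with over 40 N, if the wrist force passes 120 N, or if a joint passes its speed limit or range.

## Working session

There is one attempt and no reset: what is moved stays moved. The work goes in short steps, Python scripts to look and compute and a tool call to move; the robot and the scene stay as the last step left them, time stands still between calls to the robot, and variables do not carry over. Pictures are saved under pics/ and viewed, at most 10 in all, crops included, and the job is handed in when it is done.

Besides the shell and the picture viewer there is one more tool, called after ">>>" as name(argument=value, ...) on one line, values as JSON. carry_out: Moves the arm, as the interface text tells. Its arguments: {"type":"object","properties":{"motion":{"type":"array","items":{"type":"array"}},"squeeze":{"type":"number"}},"required":["motion"]}

```bash
mkdir -p pics; cat > h.py <<'E'
import numpy as np, cv2
from cell import status, viewer, finish_job
def K(n):
    c=viewer.get_calibration(n); return c
def ray(n,u,v):
    c=K(n); T=np.array(c["camera_from_world"]); R=T[:3,:3]; o=-R.T@T[:3,3]
    d=R.T@np.array([(u-c["cx"])/c["fx"],-(v-c["cy"])/c["fy"],-1.]); return o,d
def onz(n,u,v,z):
    o,d=ray(n,u,v); return o+d*(z-o[2])/d[2]
def proj(n,p):
    c=K(n); T=np.array(c["camera_from_world"]); q=T[:3,:3]@np.array(p)+T[:3,3]
    return np.array([c["cx"]+c["fx"]*q[0]/-q[2], c["cy"]+c["fy"]*-q[1]/-q[2]])
E
python3 - <<'E'
from h import *
for n in("top","side"):
    cv2.imwrite(f"pics/{n}0.png",viewer.get_image(n)); c=K(n); print({k:c[k] for k in c if k!="camera_from_world"}, ray(n,256,192))
s=status.get_state(); print(s["clock"],s["eef_pos"],s["orientation"],s["contact_force"],s["width"])
E
```

```text
{'fx': 403.97568025826484, 'fy': 403.97568025826484, 'cx': 251.92095024853447, 'cy': 182.07152078127038} (array([ 0.35954003, -0.04756047,  1.04474567]), array([ 0.22091379,  0.0229027 , -0.97538636]))
{'fx': 442.11946330557896, 'fy': 442.11946330557896, 'cx': 254.20297205863866, 'cy': 187.92890959707606} (array([0.50473736, 0.66098729, 0.9405437 ]), array([ 0.08676695, -0.6260784 , -0.77498299]))
0.1 [ 0.26639734 -0.59227213  0.18729704] [-3.07011217e+00 -6.58809603e-01  7.54327379e-04] [-0.12706552 -0.15278411 -0.01745052] 0.09178433435868427
```

View pics/top0.png

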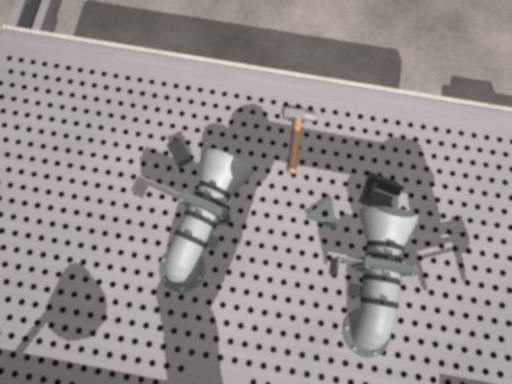

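View pics/side0.png

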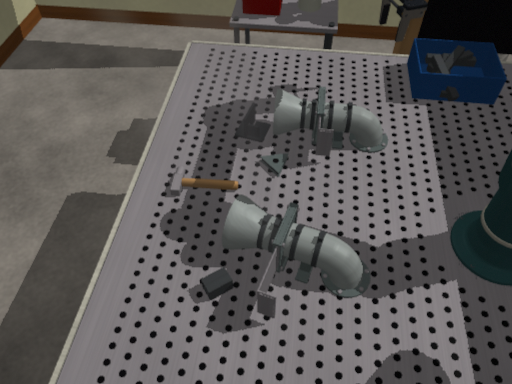

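The top view shows the work duct on the right (housing near 388,265, bracket at 380,190, lip near 333,265). The idle duct is on the left (housing near 207,205, lip near 140,185). I'll enlarge both views.

```bash
python3 - <<'E'
from h import *
t=cv2.imread("pics/top0.png"); s=cv2.imread("pics/side0.png")
a=[(t,310,225),(t,120,155),(s,265,80),(s,230,200)]
o=[cv2.resize(i[y:y+75 if i is t else y+125, x:x+(120 if i is t else 125)],(400,250 if i is t else 350),interpolation=cv2.INTER_CUBIC) for i,x,y in a]
cv2.imwrite("pics/z.png",np.vstack([np.hstack(o[:2]),np.hstack(o[2:])]))
E
```

```text
(no output)
```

View pics/z.png

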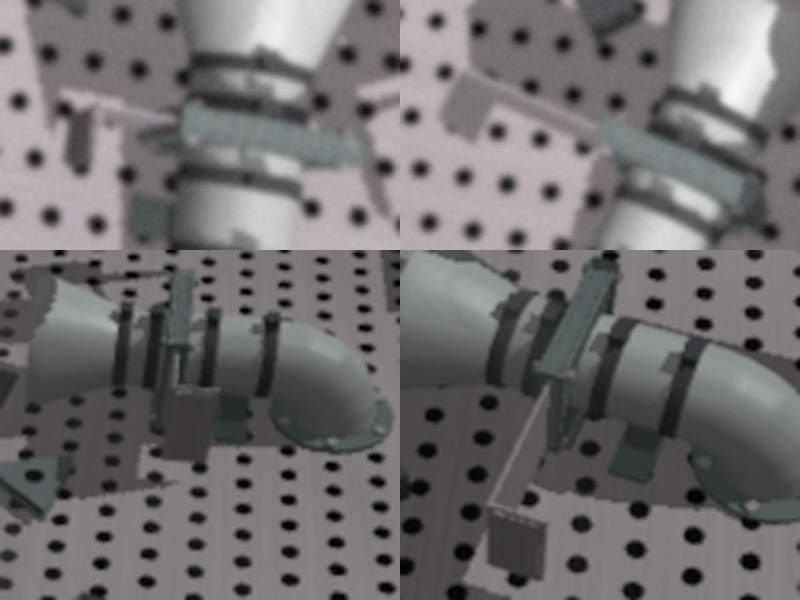

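The crops show the lip top edges (side view: work 317,128 to 333,129; idle 257.5,290 to 275,296) and the housing tops. I'll cast rays at these heights.

```bash
python3 - <<'E'
from h import *
np.set_printoptions(precision=4,suppress=True)
T=lambda x,y,X,Y:("top",X+x*.3,Y+y*.3)
S=lambda x,y,X,Y:("side",X+x/3.2,Y+y/2.8)
P={"wT":[T(x,y,310,225) for x,y in[(183,103),(182,137),(360,135),(358,165)]],
"wS":[S(x,y,265,80) for x,y in[(172,20),(193,20),(165,97),(188,97)]],
"iT":[T(x,y,120,155) for x,y in[(210,117),(197,145),(357,182),(340,203)]],
"iS":[S(x,y,230,200) for x,y in[(190,10),(212,14),(135,118),(162,126)]]}
for k in P:
    q=np.array([onz(*p,.135) for p in P[k]]); print(k,q[:,:2].tolist(),q.mean(0))
    a=(q[0]+q[1]-q[2]-q[3])/2; print(" len",np.linalg.norm(a),"ang y axis",np.degrees(np.arctan2(a[1],a[0])), "width",np.linalg.norm(q[0]-q[1]),np.linalg.norm(q[2]-q[3]))
for k,L in {"w lip S":[S(167,135,265,80),S(219,138,265,80)],"i lip S":[S(88,253,230,200),S(145,270,230,200)],
 "w lip T":[T(65,108,310,225),T(92,108,310,225)],"i lip T":[T(465,70,0,0)]}.items():
    if k=="i lip T": L=[T(65,70,120,155),T(42,130-15,120,155),T(75,140,120,155)]
    q=np.array([onz(*p,.125) for p in L]); print(k,q.tolist())
E
```

```text
wT [[0.46495216099289893, -0.2898342147487259], [0.44268029196878766, -0.291578885265241], [0.46479304777593267, -0.4079877289513061], [0.4450943286358209, -0.408160482871661]] [ 0.4544 -0.3494  0.135 ]
 len 0.1173729711174484 ang y axis 90.55038047747128 width 0.02234009903823983 0.01969947663462165
wS [[0.46421779990560635, -0.4036188010035393], [0.4452626245134725, -0.40588299942423767], [0.4654328850498096, -0.28167452365437073], [0.44591265711764927, -0.28403592381592446]] [ 0.4552 -0.3438  0.135 ]
 len 0.12189924368208235 ang y axis -90.43833092996144 width 0.019089925841523074 0.019662540762741706
iT [[0.5401875649976877, 0.14047969895894627], [0.519257170251828, 0.14499495793645115], [0.5133465862870958, 0.031606540139982216], [0.49703716046524626, 0.04025048395981586]] [0.5175 0.0893 0.135 ]
 len 0.10958954516001437 ang y axis 77.06534047370806 width 0.02141188893702395 0.018458470559579252
iS [[0.5143490342737416, 0.03478786460007188], [0.4983866457014624, 0.036964023004740776], [0.5424732606855255, 0.14380727908120516], [0.5238197789946814, 0.14871926177375527]] [0.5198 0.0911 0.135 ]
 len 0.11358899407105214 ang y axis -103.6358754886622 width 0.016110043896111502 0.019289374099813843
w lip S [[0.46094601165125604, -0.23828423364301177, 0.1250000000000001], [0.41748596114645325, -0.23932148480777948, 0.1250000000000001]]
i lip S [[0.560136633524836, 0.2548800384222773, 0.125], [0.5232822904635849, 0.26346600276797977, 0.125]]
w lip T [[0.44878958812014924, -0.21447139202829343, 0.125], [0.4519939646105924, -0.23239928239549776, 0.125]]
i lip T [[0.5573494553760499, 0.2505681741346288, 0.125], [0.5227863861210313, 0.25847087427874904, 0.125], [0.509469133490481, 0.23146810394098255, 0.125]]
```

The measurements agree:
- **Work duct:** origin at about (0.455, -0.347), turned about 0.8°. Its lip inner face is at y ≈ -0.237, so the gate is shut.
- **Idle duct:** origin at about (0.519, 0.090), turned about -13.3°. Its gate is about 60 mm out.

I'll turn the tool, close the fingers and move above the work gap.

>>> carry_out(motion=[[[0,0,-0.166],[0,0,0],0],[[0,0,-0.166],[0,0,0],0],[[0,0,-0.166],[0,0,0],0],[[0,0,-0.166],[0,0,0],0],[[0,0,-0.166],[0,0,0],0],[[0,0,-0.166],[0,0,0],0],[[0,0,-0.166],[0,0,0],0],[[0,0,0],[0.041,0.021,0],0],[[0,0,0],[0.041,0.021,0],0],[[0,0,0],[0.041,0.021,0],0],[[0,0,0],[0.041,0.021,0],0],[[0,0,0],[0.041,0.021,0],0],[[0,0,0],[0.041,0.021,0],0],[[0,0,0],[0.041,0.021,0],0],[[0,0,0],[0.041,0.021,0],0],[[0,0,0],[0,0,0],0],[[0,0,0],[0,0,0],0]], squeeze=5)

```text
clock: 2.22
eef_pos: [0.4296, -0.2631, 0.188]
orientation: [-2.206, -2.236, 0.001]
contact_force: [0.8, -0.1, -0.5]
width: 0.0006
grip_force: 0.0
```

```bash
python3 - <<'E'
from h import *
a=viewer.get_image("top"); b=viewer.get_image("side")
for n in("top","side"): print(n,proj(n,[.4296,-.2631,.188]),proj(n,[.4365,-.237,.125]))
cv2.imwrite("pics/z1.png",np.hstack([cv2.resize(a[200:320,290:420],(400,370)),cv2.resize(b[50:180,250:390],(400,370))]))
E
```

```text
top [357.34519897 268.85010335] [338.78184186 264.69249742]
side [332.01505612 104.87634707] [326.29715687 129.28755317]
```

View pics/z1.png

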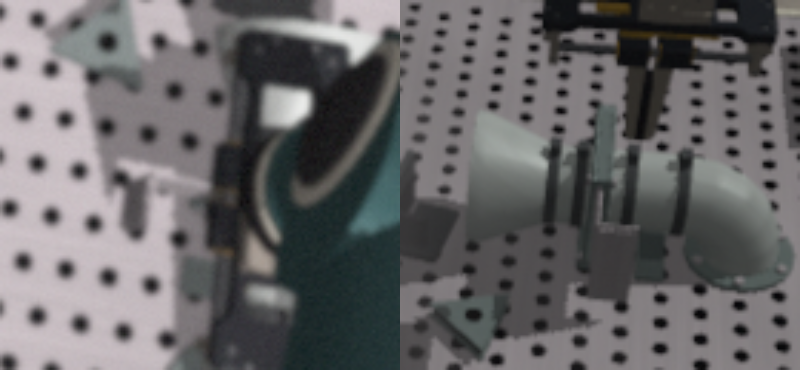

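The fingertips are above the gap, and the projected lip point matches the lip in both views. Next I descend to z ≈ 0.076.

>>> carry_out(motion=[[[0,0,0],[0,0,0.022],0],[[0,0,0],[0,0,0.022],0],[[0,0,0],[0,0,0.022],0],[[0,0,0],[0,0,0.022],0],[[0,0,0],[0,0,0.024],0],[[0,0,0],[0,0,0],0]])

```text
clock: 3.08
eef_pos: [0.4282, -0.2629, 0.0746]
orientation: [-2.205, -2.232, 0.002]
contact_force: [0.2, 0.0, 0.9]
width: 0.0004
grip_force: 0.0
```

>>> carry_out(motion=[[[0,0,0],[0.006,0,0],0],[[0,0,0],[0.006,0,0],0],[[0,0,0],[0.006,0,0],0],[[0,0,0],[0.006,0,0],0],[[0,0,0],[0.006,0,0],0],[[0,0,0],[0.008,0,0],0],[[0,0,0],[0.01,0,0],0],[[0,0,0],[0.01,0,0],0],[[0,0,0],[0.01,0,0],0],[[0,0,0],[0.01,0,0],0],[[0,0,0],[0.008,0,0],0],[[0,0,0],[0.005,0,0],0]])

```text
clock: 4.58
eef_pos: [0.4297, -0.1708, 0.0764]
orientation: [2.204, 2.237, 0.002]
contact_force: [2.9, -3.9, 0.2]
width: 0.0004
grip_force: 2.1
```

>>> carry_out(motion=[[[0,0,0],[0.003,0,0],0],[[0,0,0],[0.003,0,0],0],[[0,0,0],[0,0,0],0]])

```text
clock: 4.95
eef_pos: [0.4286, -0.1649, 0.0761]
orientation: [-2.205, -2.237, -0.0]
contact_force: [0.5, -3.3, 1.4]
width: 0.0005
grip_force: 1.2
```

>>> carry_out(motion=[[[0,0,0],[0.002,0,0],0],[[0,0,0],[0.002,0,0],0],[[0,0,0],[0,0,0],0]])

```text
clock: 5.32
eef_pos: [0.4285, -0.1631, 0.0761]
orientation: [2.206, 2.235, -0.002]
contact_force: [2.3, -7.5, -0.9]
width: 0.0005
grip_force: 4.0
```

>>> carry_out(motion=[[[0,0,0],[0.002,0,0],0],[[0,0,0],[0,0,0],0]])

```text
clock: 5.58
eef_pos: [0.4285, -0.1631, 0.0761]
orientation: [2.206, 2.232, -0.004]
contact_force: [3.3, -13.1, -2.9]
width: 0.0005
grip_force: 6.5
```

The TCP has stopped at -0.163, where the stop was predicted, and the force is rising, so the work gate is at its stop. I'll back off, lift, turn for the idle duct, and cross over.

>>> carry_out(motion=[[[0,0,0],[-0.008,0,0],0],[[0,0,0],[-0.012,0,0],0],[[0,0,0],[0,0,0],0],[[0,0,0],[0,0,-0.025],0],[[0,0,0],[0,0,-0.03],0],[[0,0,0],[0,0,-0.03],0],[[0,0,0],[0,0,-0.03],0],[[0,0,0.123],[0,0,0],0],[[0,0,0.123],[0,0,0],0],[[0,0,0],[0,0,0],0]])

```text
clock: 6.82
eef_pos: [0.4286, -0.1788, 0.191]
orientation: [-2.461, -1.951, 0.0]
contact_force: [0.2, -0.2, -0.6]
width: 0.0002
grip_force: 0.0
```

>>> carry_out(motion=[[[0,0,0],[0.03,0,0],0],[[0,0,0],[0.042,0,0],0],[[0,0,0],[0.042,0,0],0],[[0,0,0],[0.042,0,0],0],[[0,0,0],[0.042,0,0],0],[[0,0,0],[0.042,0,0],0],[[0,0,0],[0.042,0,0],0],[[0,0,0],[0.042,0.003,0],0],[[0,0,0],[0.042,0.003,0],0],[[0,0,0],[0.042,0,0],0],[[0,0,0],[0.042,0,0],0],[[0,0,0],[0.042,0,0],0],[[0,0,0],[0,0,0],0],[[0,0,0],[0,0,0],0]])

```text
clock: 8.57
eef_pos: [0.5474, 0.2972, 0.1905]
orientation: [2.462, 1.951, -0.003]
contact_force: [0.8, -0.6, 0.9]
width: 0.0003
grip_force: 0.0
```

```bash
python3 - <<'E'
from h import *
a=viewer.get_image("top"); b=viewer.get_image("side")
cv2.imwrite("pics/s2.png",b)
cv2.imwrite("pics/z2.png",np.hstack([cv2.resize(a[100:290,100:420],(400,237)),cv2.resize(b[60:340,200:400],(400,560))[:237]*0]) if 0 else cv2.resize(b[40:340,150:400],(666,600)*1 if 0 else (500,600)))
s=status.get_state(); p=s["eef_pos"]
o=np.array([.5187,.09]); x=np.array([.973,-.230]); y=np.array([.23,.973]); d=p[:2]-o
print(p,s["orientation"],"duct xy",d@x,d@y, s["q"])
E
```

```text
[0.54799196 0.29631623 0.19090006] [ 2.46398739e+00  1.94786001e+00 -1.71841295e-03] duct xy -0.018951659032565654 0.2074828386254499 [-0.10457795  0.50270063 -0.61121343  1.63814595  0.3158441   1.10224096
 -1.03499849]
```

View pics/z2.png

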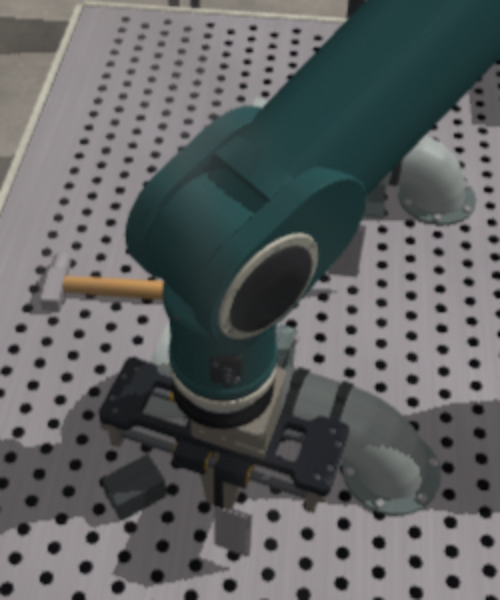

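The hand is over the outside of the idle lip (lip at crop 235,530). I'll add a little margin and descend.

>>> carry_out(motion=[[[0,0,0],[0.008,0,0],0],[[0,0,0],[0,0,0.022],0],[[0,0,0],[0,0,0.022],0],[[0,0,0],[0,0,0.022],0],[[0,0,0],[0,0,0.022],0],[[0,0,0],[0,0,0.026],0],[[0,0,0],[0,0,0],0]])

```text
clock: 9.55
eef_pos: [0.5487, 0.3046, 0.0755]
orientation: [-2.464, -1.949, 0.006]
contact_force: [-0.5, -0.3, -0.4]
width: 0.0005
grip_force: 0.0
```

>>> carry_out(motion=[[[0,0,0],[-0.008,0,0],0],[[0,0,0],[-0.008,0,0],0],[[0,0,0],[-0.006,0,0],0],[[0,0,0],[-0.006,0,0],0],[[0,0,0],[-0.006,0,0],0],[[0,0,0],[-0.008,0,0],0],[[0,0,0],[-0.008,0,0],0],[[0,0,0],[-0.008,0,0],0],[[0,0,0],[-0.008,0,0],0],[[0,0,0],[-0.006,0,0],0],[[0,0,0],[-0.006,0,0],0],[[0,0,0],[0,0,0],0]])

```text
clock: 11.05
eef_pos: [0.5316, 0.2286, 0.077]
orientation: [2.464, 1.948, -0.002]
contact_force: [-0.0, 2.3, 1.5]
width: 0.0005
grip_force: 1.0
```

>>> carry_out(motion=[[[0,0,0],[-0.004,0,0],0],[[0,0,0],[-0.003,0,0],0],[[0,0,0],[-0.002,0,0],0],[[0,0,0],[0,0,0],0]])

```text
clock: 11.55
eef_pos: [0.5296, 0.2205, 0.077]
orientation: [2.464, 1.949, -0.001]
contact_force: [0.0, 2.7, -0.5]
width: 0.0002
grip_force: 1.5
```

>>> carry_out(motion=[[[0,0,0],[-0.002,0,0],0],[[0,0,0],[-0.002,0,0],0],[[0,0,0],[0,0,0],0]])

```text
clock: 11.92
eef_pos: [0.5286, 0.2168, 0.077]
orientation: [2.464, 1.949, -0.001]
contact_force: [-0.1, 3.2, -0.5]
width: 0.0006
grip_force: 1.6
```

>>> carry_out(motion=[[[0,0,0],[-0.002,0,0],0],[[0,0,0],[0,0,0],0]])

```text
clock: 12.18
eef_pos: [0.5285, 0.2161, 0.0771]
orientation: [-2.463, -1.949, -0.002]
contact_force: [1.4, 6.1, -3.2]
width: 0.0007
grip_force: 3.0
```

>>> carry_out(motion=[[[0,0,0],[-0.002,0,0],0],[[0,0,0],[0,0,0],0]])

```text
clock: 12.42
eef_pos: [0.5285, 0.2161, 0.0772]
orientation: [-2.461, -1.949, -0.007]
contact_force: [3.2, 9.7, -6.2]
width: 0.0007
grip_force: 5.0
```

>>> carry_out(motion=[[[0,0,0],[-0.002,0,0],0],[[0,0,0],[0,0,0],0]])

```text
clock: 12.68
eef_pos: [0.5285, 0.2161, 0.0772]
orientation: [-2.458, -1.95, -0.012]
contact_force: [4.4, 13.1, -9.8]
width: 0.0001
grip_force: 7.1
```

The idle gate is home: TCP at duct y = 0.125 as predicted, and the force is rising with no further motion. I'll retreat and check both gates.

>>> carry_out(motion=[[[0,0,0],[0.01,0,0],0],[[0,0,0],[0.02,0,0],0],[[0,0,0],[0,0,-0.03],0],[[0,0,0],[0,0,-0.03],0],[[0,0,0],[0,0,-0.03],0],[[0,0,0],[0,0,-0.03],0],[[0,0,0],[0.03,-0.02,0],0],[[0,0,0],[0.03,-0.03,0],0],[[0,0,0],[0.03,-0.03,0],0],[[0,0,0],[0.03,-0.03,0],0],[[0,0,0],[0.03,-0.03,0],0],[[0,0,0],[0.03,-0.03,0],0],[[0,0,0],[0,0,0],0],[[0,0,0],[0,0,0],0]])

```text
clock: 14.42
eef_pos: [0.4108, 0.4543, 0.1969]
orientation: [2.463, 1.948, -0.001]
contact_force: [-0.1, 0.2, -0.6]
width: 0.0007
grip_force: 0.0
```

```bash
python3 - <<'E'
from h import *
a=viewer.get_image("top"); b=viewer.get_image("side")
for n in("top","side"): print(n,proj(n,[.4365,-.152,.125]),proj(n,[.5187-.017*.973+.11*.23,.09+.017*.23+.11*.973,.125]))
cv2.imwrite("pics/z3.png",np.hstack([cv2.resize(a[90:360,110:450],(400,318)),cv2.resize(b[50:368,140:390],(400,509))[:318]]) if 0 else np.hstack([cv2.resize(a,(400,300)),cv2.resize(b,(400,300))]))
E
```

```text
top [301.18596447 257.90046177] [157.12497419 191.8334795 ]
side [325.35782613 151.77669172] [276.35825705 268.60339959]
```

View pics/z3.png

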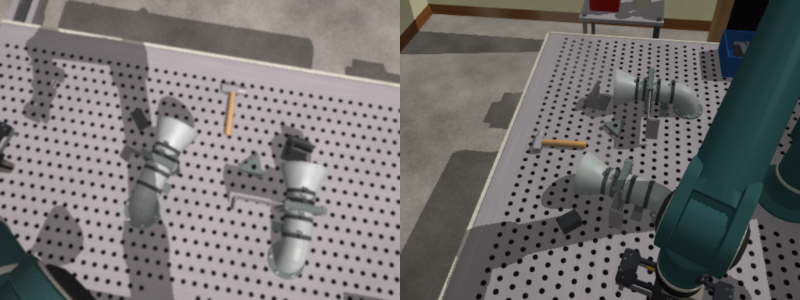

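The picture shows the work lip fully out (near top-view 297,256; 301,258 was projected), the idle lip home, and the loose items where they were. The robot is touching nothing.

```bash
python3 -c "
from cell import finish_job; print(finish_job())"
```

```text
the job is handed in; nothing more can be done
None
```

I hooked the work gate out to its stop and then pushed the idle gate fully home. The bracket, magnet, offcut and hammer look unmoved, and the job was handed in at about 14.5 s with the arm clear.

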